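# Show a bearing ball under the microscope

## Robot

A 6-joint arm with a two-finger parallel gripper is mounted at the origin on a cart in front of the work surface, level with it; the furniture and walls round the work are solid. World frame = base frame: x ahead of the robot, y to its left, z up, the work surface at z = 0. Lengths are in m, angles in rad, forces in N, time in s.
With the tool pointing down it reaches from about 0.35 to 0.85 m from the base axis. Payload 8.1 kg.
Tool frame: the origin (TCP) lies at the very end of the fingers, on their centre line; the grasp point (between the pads) lies 19 mm behind it; z points along the fingers, y is the line along which they close (so a half turn about z gives the same grasp; the last joint's range is limited). The gripper opens to 93 mm and grips with 3 to 60 N. Pads are 15 mm wide; open, the fingers measure 128 mm over their backs; the gripper's body (75 mm by 188 mm) begins 65 mm behind the grasp point.
Start: joints at [-1.244, 0.13, 1.488, -0, 1.523, -0.085], TCP at [0.24, -0.55, 0.219] pointing down, gripper open.
Joint ranges: [-2.96, 2.96], [-0.89, 2.26], [0.02, 2.5], [-1.34, 4.48], [0, 2.73], [-2.66, 2.66]. Speed limits (rad/s): [2.39, 2.39, 2.79, 3.14, 3.14, 3.14].

## Interface

Orientations are given as a rotation vector (axis times angle).
In Python, from plant import monitor, eyes, ticket gives the robot as it stands.
- The arm moves only by the tool arm_command, never from a script. Its argument "deltas" is a list that holds one entry, the list of rows, each a list of 6 numbers: the shift along the world's x, y, z in cm, then the turn, a rotation vector about the world's x, y, z in degrees. In form: [[[tx, ty, tz, rx, ry, rz], ...]]. A call has 1 to 12 rows; each row shifts and turns the commanded pose from where the row before left it; what a row does not reach is not made up. A row lasts 1/12 s, in which the tool goes at most 41.7 mm and 7.16 degrees, less where a joint would pass 70% of its speed; a pose out of reach is approached as far as the arm can. A call is refused whole if a number of a shift passes 4.17 or a number of a turn 7.16, either way. A call with a gripper value outside its range is refused whole. "gripper" is the opening, from -1 (shut) to 1 (fully open), set as the call begins (left out, the last holds). The fingers move at their own pace and stop on an object; "squeeze" is the grip in N (left out, the last holds). Time passes only in rows, so rows that do not move let the fingers close. It gives the time, the measured TCP pose, the force, the opening and the grip force at its end, in the units of the state.
- monitor.read_state(): the state, without advancing time (a new reading comes with each control period).
- eyes.read_camera(name): name is "scene" or "top"; returns the picture (420x560x3 uint8, blue, green, red); there is no depth.
- eyes.camera_model(name): a dict with "fx", "fy", "cx", "cy" (pixels), "k1" (the pictures are not rectified: a ray, as slopes to the right and down, at radius r is drawn at 1 + k1 r^2 times it, then the intrinsics apply), "rvec" (rotation vector, rad) and "tvec" (3), from world to camera coordinates, as OpenCV has them. Camera axes: x right, y down, z forward; pixel columns grow to the right and rows downward; lengths in m; the calibration is good to about 2 mm. A picture is of the moment at which its call begins. camera_model takes no time and is no camera call.
- ticket.close_job(): hands the job in; it is judged then, once.
The state is a dict: "t": time; "q": joint angles; "dq": joint speeds; "joint_torque": joint torques, N m; "tool_pos": TCP position; "orientation": TCP orientation; "force": force on the tool from outside, world axes, zero at the start; "wrist_torque": the same for the moment, N m; "opening": finger opening in m; "gripper_force": force on a finger pad.
Only numpy, scipy, OpenCV 4.12 (cv2) and the standard library are available. Lean on these libraries where they do the work, as an engineer would, in place of code of your own. Each camera call takes 0.05 s, during which the arm holds its last target. There are 200 camera calls.

## Task

Turn the half-moon keeper on the wooden dock until its flat side squarely faces the tray, so that the tray is free, and leave it so. Then lift the tray out by its handle and carry it level and smoothly, so that the loose bearing ball stays in its pocket, to the microscope, without bumping the microscope or shifting the tape measure, the screwdriver and the screw jar. Finish while holding: the program ends with the gripper still holding the tray in the air, level and still, the ball straight under the lens and its centre 40 mm below it, for someone to look at.

Things in the scene. Friction and masses are not known exactly. Their poses are not given: they have to be found in the camera images.
- dock: fixed hardwood board, 18 mm thick; x -80 to +48, y -48 to +48 mm, and a 74 mm wide tab to y +94 that carries the keeper. Origin on the table under the centre of the tray's pan; z up, x from the tray's handle to its pan, y from the tray to the keeper. Brass stops (up to 9 mm) stand 1.5 mm clear round pan and tang: the tray lifts straight up. A black index line by the keeper faces the tray.
- keeper (a joint): angle (rad) of the keeper about its upright axis (at x 0, y +62 mm in the dock's frame), counter-clockwise positive from above. At 0 its flat squarely faces the tray and uncovers the index line (tray free, in fact within 0.45 either way). It starts at 0.9 to 2.1, the round part 5 to 8 mm over the tray's rim, blocking it. Light friction (0.04 N m), stays where left, stops only at -3.1 and 3.1.
- keeper_grip (a point): grip point on the axis of the keeper, a steel half-moon plate (radius 28, flat 6 mm from the axis, 30.5 to 36 mm above the table) with a black grip bar: 36 mm long (this frame's x, parallel to the flat), 10 wide (y), 36 to 61.5 mm above the table. Point 53.5 mm above the table; frame turns with the keeper, flat to its -y. The ball (top at 46 mm) comes within 49 mm of the axis.
- tray: loose aluminium tray with a black handle, about 0.16 kg. Pan 84 x 84 mm with a rim 10 mm high; origin at the centre of the pan's underside (18 mm above the table when docked); z up, x from the handle towards the pan. Its axes agree with the dock's when docked.
- handle (a point): centre of the tray's straight black handle: a bar 82 mm long along the tray's x axis (x -171 to -89 mm), 14 mm wide (y), 22 mm high (z 3 to 25 mm); this point is at x -130, y 0, z +14 mm in the tray's frame, 32 mm above the table when docked. Within 40 mm of this point only the table is near it.
- pocket (a point): centre of the ball when it sits in the middle of its pocket, at x 0, y 0, z +15.5 mm in the tray's frame. The pocket is a steel ring in the middle of the pan, bore 20 mm, only 2 mm high: the ball has 3 mm of play in it and rolls out over it when the tray is tipped more than about 25 degrees or jerked (stopped dead from about 0.2 m/s).
- ball_center (a point): centre of the loose steel bearing ball, 25 mm diameter, 64 g, lying in the tray's pocket.
- microscope: fixed digital microscope on a stand. Origin on the table under its lens; x towards its post. Base plate 10 mm high (x -50 to +100, y -45 to +45 mm); post 13 mm thick, 263 mm high, at x +85; carriage with knobs (y -28 to +28) and arm 205 to 239 mm above the table; barrel on the origin, 37 mm thick with a 44 mm clamp ring (lug to x -29), from 165 to 269 mm above the table.
- lens (a point): lower face of the microscope's lens, at the bottom of the barrel, 165 mm above the table; it looks straight down.
- tape_measure: yellow tape measure, 76 x 64 x 31 mm, lying on the table; origin under its centre. To be left where it is.
- screwdriver_2: yellow-handled screwdriver, 185 mm long, lying on the table; to be left where it is.
- screw_jar: glass jar of screws, 58 mm in diameter, 78 mm high, on the table; origin under its centre. To be left where it is.

How it is judged:
On the way, in this order (a step that is already met when the one before it is completed fails the run):
1. the keeper's flat squarely faces the tray (within 0.35 rad) while the tray still lies in the dock (value of joint keeper between -0.35 and 0.35 rad and height (world z) of tray below 0.025 m), for 0.2 s.
2. the tray is lifted clear of the dock (30 mm or more), held by the fingers, with the ball in its pocket (height (world z) of tray above 0.048 m and contact force between tray and the fingers above 1 N and contact force between tray and dock below 0.1 N and distance between ball_center and pocket below 0.012 m), for 0.2 s.
At the end, for the whole second after the job is handed in: The fingers alone hold the tray in the air, tilted under 0.12 rad and still, ball in its pocket, its centre within 15 mm of the lens axis and 25 to 55 mm below the lens; the keeper's flat faces the tray within 0.35 rad; bystanders within 30 mm of where they stood (horizontal distance between ball_center and lens below 0.015 m and z of ball_center in the frame of lens between -0.055 and -0.025 m and distance between ball_center and pocket below 0.012 m and angle between tray's own z axis and vertical below 0.12 rad and linear speed of tray below 0.02 m/s and linear speed of ball below 0.04 m/s and contact force between tray and the fingers above 1 N and contact force between tray and dock below 0.1 N and contact force between tray and microscope below 0.1 N and height (world z) of tray above 0.08 m and value of joint keeper between -0.35 and 0.35 rad and distance of each of tape_measure, screwdriver_2, screw_jar from where it was at the start of the episode below 0.03 m); the arm keeps its last pose, push and grip.
It fails at once if the ball leaves its pocket (distance between ball_center and pocket above 0.012 m).
It fails at once if the tray is tipped more than 0.4 rad (angle between tray's own z axis and vertical above 0.4 rad).
It fails at once if the microscope is bumped (more than 4 N) (contact force between microscope and anything else above 4 N).
It fails at once if the tape measure, the screwdriver or the screw jar is shifted by more than 30 mm (distance of any of tape_measure, screwdriver_2, screw_jar from where it was at the start of the episode above 0.03 m).
It also fails if it takes over 72 s, if anything falls off the work surface, if the arm or the gripper's body presses on something with over 40 N, if the wrist force passes 120 N, or if a joint passes its speed limit or range.

## Working session

There is one attempt and no reset: what is moved stays moved. The work goes in short steps, Python scripts to look and compute and a tool call to move; the robot and the scene stay as the last step left them, time stands still between calls to the robot, and variables do not carry over. Pictures are saved under pics/ and viewed, at most 10 in all, crops included, and the job is handed in when it is done.

Besides the shell and the picture viewer there is one more tool, called in YAML: its name, and indented under it one key for each argument. arm_command: Moves the arm, as the interface text tells. Its arguments: {"type":"object","properties":{"deltas":{"type":"array"},"gripper":{"type":"number"},"squeeze":{"type":"number"}},"required":["deltas"]}

```bash
mkdir -p pics
python3 - <<'E'
from plant import monitor, eyes
import cv2
for n in("scene","top"):
    cv2.imwrite(f"pics/{n}0.png",eyes.read_camera(n)); m=eyes.camera_model(n); print(n,m)
s=monitor.read_state();print({k:s[k] for k in("t","tool_pos","orientation","opening","force")})
E
```

```text
scene {'fx': 462.25949547188736, 'fy': 462.25949547188736, 'cx': 286.662466912667, 'cy': 210.85786423573742, 'k1': -0.10581519176185794, 'rvec': array([ 0.9753599 , -2.55803447,  0.91803052]), 'tvec': array([0.43407134, 0.24697636, 1.29084758])}
top {'fx': 394.3990570763696, 'fy': 394.3990570763696, 'cx': 283.8619729361792, 'cy': 219.91807928639722, 'k1': -0.014841880181452364, 'rvec': array([ 2.1686096 , -2.10739696,  0.19647595]), 'tvec': array([0.08794992, 0.47779114, 0.97944002])}
{'t': 0.1, 'tool_pos': array([ 0.24000543, -0.54934204,  0.21768601]), 'orientation': array([-3.07360509e+00, -6.41908706e-01,  3.08487971e-04]), 'opening': 0.09261779446181227, 'force': array([ 0.12275469, -0.38140914, -0.05374925])}
```

View pics/scene0.png

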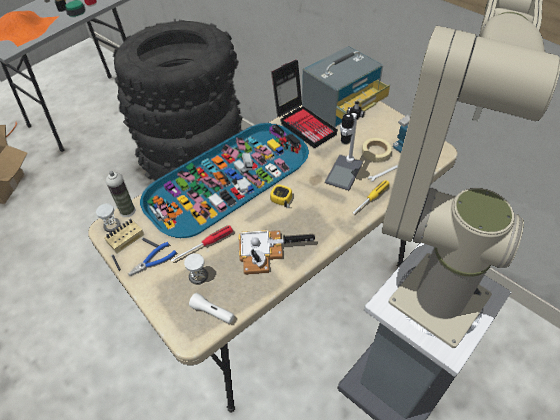

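View pics/top0.png

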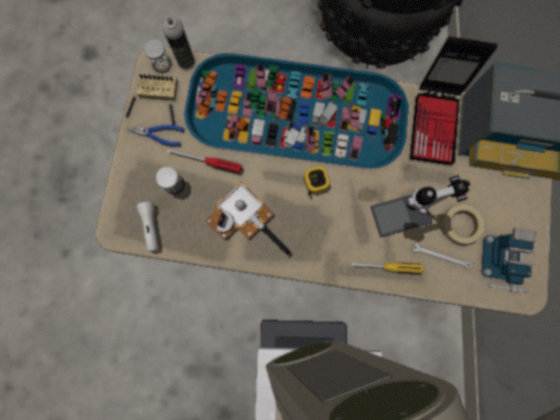

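The tray sits near top (243,205) with its handle end at (290,253), and the keeper is near (225,222). The microscope base is near (395,215). I'll enlarge these.

Run:
```python
import cv2,numpy as np
a=cv2.imread("pics/top0.png");b=cv2.imread("pics/scene0.png")
def z(i,x,y,w,h,s): return cv2.resize(i[y:y+h,x:x+w],None,fx=s,fy=s,interpolation=cv2.INTER_CUBIC)
cv2.imwrite("pics/c1.png",np.hstack([z(a,200,175,100,90,4),z(b,230,215,100,90,4)]))
cv2.imwrite("pics/c2.png",np.hstack([z(a,365,165,110,140,3.6363),z(b,315,110,110,140,3.6363)]))
print(cv2.imread("pics/c2.png").shape)
```

```text
(509, 800, 3)
```

View pics/c1.png

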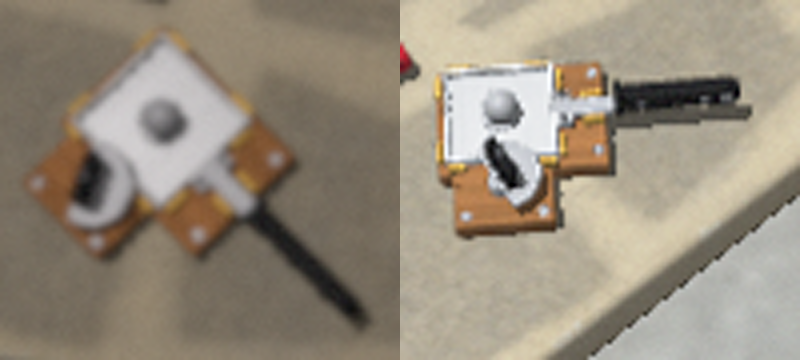

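View pics/c2.png

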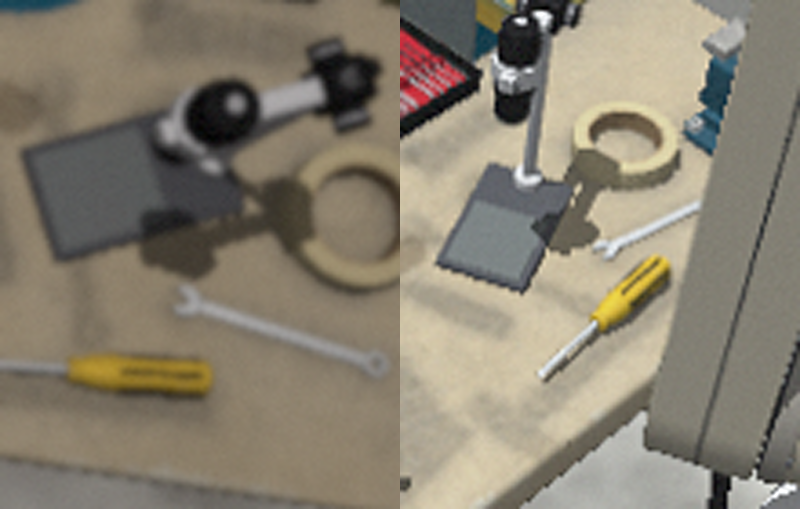

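Top view: ball at (240.5,205.2) and handle from (262,227.5) to (290.5,254.5). The keeper bar runs (224,213) to (222,227) and its flat faces image left. Scene view: ball at (255.5,241.7), with base-plate corners near (325,182) and (349,190). Next I triangulate and fit poses.

```bash
cat > h.py <<'E'
import numpy as np,cv2
from plant import eyes
from scipy.optimize import least_squares
M={n:eyes.camera_model(n) for n in("top","scene")}
def proj(n,P):
    m=M[n];K=np.array([[m['fx'],0,m['cx']],[0,m['fy'],m['cy']],[0,0,1]])
    return cv2.projectPoints(np.atleast_2d(P).astype(float),m['rvec'],m['tvec'],K,np.array([m['k1'],0,0,0.]))[0][:,0]
def tri(a,b):
    f=lambda p:np.r_[proj("top",p)[0]-a,proj("scene",p)[0]-b]
    r=least_squares(f,[.5,0,.05]);return r.x,np.abs(r.fun).max()
def place(p,pts):
    pts=np.atleast_2d(np.array(pts,float));c,s=np.cos(p[2]),np.sin(p[2])
    return np.c_[p[0]+c*pts[:,0]-s*pts[:,1],p[1]+s*pts[:,0]+c*pts[:,1],pts[:,2]]
def fit(obs,p0):  # obs: (cam,pt,px)
    f=lambda p:np.concatenate([proj(n,place(p,q))[0]-np.array(x) for n,q,x in obs])
    r=least_squares(f,p0,loss='soft_l1');return r.x,f(r.x).reshape(-1,2)
E
python3 - <<'E'
from h import *
np.set_printoptions(precision=4,suppress=True)
T=lambda x,y:(200+x/4-.4,175+y/4-.4); S=lambda x,y:(230+(x-400)/4-.4,215+y/4-.4)
T2=lambda x,y:(365+x/3.6363-.4,165+y/3.6363-.4); S2=lambda x,y:(315+(x-400)/3.6363-.4,110+y/3.6363-.4)
print("ball",tri(T(162,121),S(502,107)))
n,f=tri(T(250,208),S(614,94)),tri(T(362,316),S(739,88));print("handle",n,f)
print("bar ends",tri(T(97,152),S(490,143)),tri(T(88,205),S(519,183)))
h=(f[0]+n[0])/2;b=tri(T(162,121),S(502,107))[0];yaw=np.arctan2(*(n[0]-f[0])[1::-1])
obs=[("top",[0,0,.0335],T(162,121)),("scene",[0,0,.0335],S(502,107)),
("top",[-.089,0,.04],T(250,208)),("top",[-.171,0,.04],T(362,316)),("scene",[-.089,0,.04],S(614,94)),("scene",[-.171,0,.04],S(739,88))]
pt,r=fit(obs,[b[0],b[1],yaw]);print("dock",pt,np.degrees(pt[2]),r)
print("keeper axis",place(pt,[0,.062,.0535]),"px",proj("top",place(pt,[0,.062,.0615])),proj("scene",place(pt,[0,.062,.0615])))
print("handle",place(pt,[-.13,0,.032]))
for a in np.arange(0.9,2.3,.2):
    print(a,[np.round(proj(c,place(place(pt,[0,.062,0])[0,:2].tolist()+[pt[2]+a],[[-.018,0,.0615],[.018,0,.0615]])),1).tolist() for c in("top","scene")])
mo=[("top",T2(22,152)),("top",T2(58,260)),("top",T2(243,207)),("scene",S2(437,262)),("scene",S2(525,292)),("scene",S2(490,163))]
pw,_=tri(T2(22,152),S2(437,262));print(pw,_);print(tri(T2(58,260),S2(525,292)))
L=[[-.05,.045,.01],[-.05,-.045,.01],[.1,-.045,.01]]
# which scene corners match
mo=[("top",L[0],T2(22,152)),("top",L[1],T2(58,260)),("top",L[2],T2(243,207)),("scene",L[0],S2(437,262)),("scene",L[1],S2(525,292)),("scene",[.1,.045,.01],S2(490,163)),("scene",[.1,-.045,.01],S2(573,185))]
p2=fit(mo,[.7,-.4,-1.5]);print(p2)
for P in([0,0,.165],[0,0,.269],[.085,0,.263]):print(P,[(proj(c,place(p2[0],P))[0]) for c in("top","scene")])
print("lens",place(p2[0],[0,0,.165]))
E
```

```text
ball (array([0.5142, 0.2178, 0.0295]), np.float64(0.2745510389766821))
handle (array([0.4564, 0.1573, 0.037 ]), np.float64(0.02504574038073315)) (array([0.3913, 0.0841, 0.0279]), np.float64(0.920017484500363))
bar ends (array([0.4881, 0.2562, 0.0488]), np.float64(0.028116668515451693)) (array([0.4551, 0.2617, 0.0358]), np.float64(0.17106156044900445))
dock [0.5128 0.2179 0.7932] 45.44517676734978 [[-0.3318 -0.0196]
 [ 0.4892 -0.4227]
 [ 0.9594  2.1879]
 [-4.9442 -1.8326]
 [ 2.0742 -0.0915]
 [-1.884  -0.117 ]]
keeper axis [[0.4686 0.2614 0.0535]] px [[220.6778 219.1411]] [[255.3651 252.644 ]]
handle [[0.4216 0.1253 0.032 ]]
0.9 [[[227.8, 218.5], [213.6, 219.8]], [[259.1, 248.4], [251.5, 256.9]]]
1.1 [[[227.6, 217.1], [213.8, 221.2]], [[258.1, 247.9], [252.6, 257.4]]]
1.3000000000000003 [[[227.0, 215.8], [214.3, 222.5]], [[256.9, 247.6], [253.8, 257.8]]]
1.5000000000000002 [[[226.3, 214.7], [215.1, 223.6]], [[255.7, 247.5], [255.0, 257.9]]]
1.7000000000000002 [[[225.3, 213.7], [216.1, 224.6]], [[254.5, 247.6], [256.3, 257.8]]]
1.9000000000000004 [[[224.1, 212.9], [217.2, 225.4]], [[253.2, 247.9], [257.5, 257.5]]]
2.1000000000000005 [[[222.8, 212.4], [218.5, 225.9]], [[252.1, 248.4], [258.7, 257.0]]]
[ 0.5259 -0.132   0.0044] 0.3279431964722903
(array([ 0.4455, -0.16  , -0.0016]), np.float64(0.26139207610674475))
(array([ 0.4987, -0.1883, -1.2493]), array([[-1.6549, -0.57  ],
       [-0.5853,  1.5468],
       [ 1.0796,  0.0937],
       [-0.4979, -0.1594],
       [ 0.4345, -0.7595],
       [-0.4606, -0.8477],
       [ 0.6453, -0.0385]]))
[0, 0, 0.165] [array([411.2433, 204.2976]), array([345.4068, 141.643 ])]
[0, 0, 0.269] [array([428.2516, 193.6506]), array([348.2547, 115.8437])]
[0.085, 0, 0.263] [array([465.3833, 182.8858]), array([356.634 , 101.7011])]
lens [[ 0.4987 -0.1883  0.165 ]]
```

Run:
```python
import cv2,numpy as np
a=cv2.imread("pics/top0.png");b=cv2.imread("pics/scene0.png")
def z(i,x,y,w,h,s): return cv2.resize(i[y:y+h,x:x+w],None,fx=s,fy=s,interpolation=cv2.INTER_LANCZOS4)
cv2.imwrite("pics/c3.png",np.hstack([z(a,205,180,50,60,8),z(b,235,220,50,60,8)]))
```

```text
(no output)
```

View pics/c3.png

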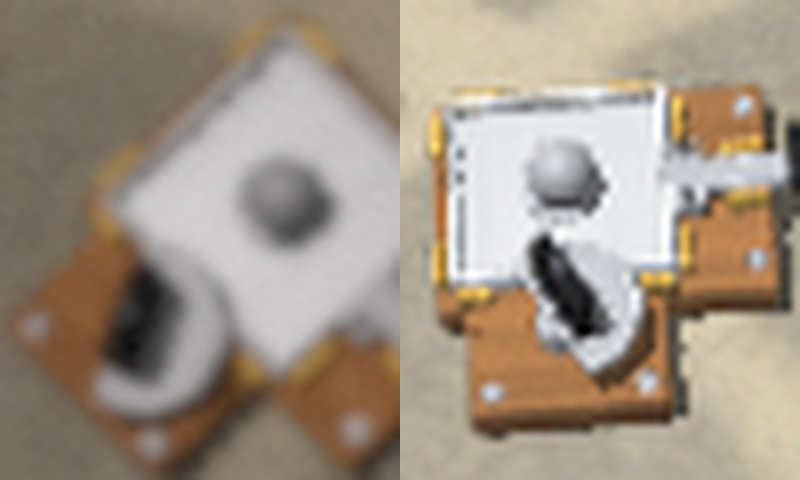

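Run:
```python
from h import *
np.set_printoptions(precision=4,suppress=True)
T=lambda x,y:(205+x/8-.44,180+y/8-.44); S=lambda x,y:(235+(x-400)/8-.44,220+y/8-.44)
c=.042;z=.028;d=.018
obs=[("top",[0,0,.0335],T(286,200)),("scene",[0,0,.0335],S(562,172)),
("top",[c,-c,z],T(282,28)),("top",[c,c,z],T(108,208)),("top",[-c,c,z],T(275,378)),
("scene",[c,-c,z],S(446,105)),("scene",[-c,-c,z],S(663,86)),("scene",[-c,c,z],S(668,275)),("scene",[c,c,z],S(452,287)),
("top",[.037,.094,d],T(15,325)),("top",[-.037,.094,d],T(155,470)),("scene",[.037,.094,d],S(473,413)),("scene",[-.037,.094,d],S(672,402)),
("scene",[-.08,-.048,d],S(763,86)),("scene",[-.08,.048,d],S(778,293))]
p,r=fit(obs,[.513,.218,.79]);print(p,np.degrees(p[2]));print(r)
for cam in("top","scene"):
    o=[q for q in obs if q[0]==cam];print(cam,fit(o,p)[0])
k=place(p,[0,.062,0])[0];print("handle",place(p,[-.13,0,.032]),"keeper",k)
for a in np.arange(1.5,2.4,.2):
    print(round(a,1),[(np.round(proj(cm,place([k[0],k[1],p[2]+a],[[-.018,0,.0615],[.018,0,.0615]])),1)-o)*8 for cm,o in(("top",(205,180)),("scene",(235,220)))])
```

```text
[0.5144 0.22   0.8105] 46.439861518693505
[[-1.3372 -0.3487]
 [-0.1012  0.0176]
 [-0.1513 -0.309 ]
 [-1.5103 -1.0289]
 [-0.2484  0.1676]
 [ 0.3573 -0.6791]
 [ 0.5948 -0.1721]
 [ 1.4626 -1.2686]
 [ 0.0455 -0.7937]
 [-2.4138  0.0448]
 [-0.5857  1.7476]
 [-0.2503  0.0932]
 [ 0.3638 -0.326 ]
 [ 0.3839 -0.5885]
 [ 0.7485 -0.8373]]
top [0.5143 0.2174 0.8091]
scene [0.514  0.2221 0.8106]
handle [[0.4248 0.1258 0.032 ]] keeper [0.4694 0.2628 0.    ]
1.5 [array([[165.6, 273.6],
       [ 76.8, 347.2]]), array([[160. , 220.8],
       [156.8, 304. ]])]
1.7 [array([[157.6, 266.4],
       [ 84.8, 355.2]]), array([[150.4, 222.4],
       [167.2, 303.2]])]
1.9 [array([[148. , 260. ],
       [ 94.4, 360.8]]), array([[140.8, 224.8],
       [176.8, 300.8]])]
2.1 [array([[137.6, 256. ],
       [104.8, 364.8]]), array([[132. , 228.8],
       [185.6, 296. ]])]
2.3 [array([[126.4, 254.4],
       [116. , 366.4]]), array([[124. , 233.6],
       [193.6, 291.2]])]
```

Residuals are 1–2 px. Dock yaw is 46.4°, handle about (.425,.126), keeper axis about (.470,.262) and keeper angle about 2.05. The lens is at about (.499,-.188). Moving to above the keeper.

arm_command:
  deltas:
    - [[0.95,3.4,2,0,0,5.85],[0.95,3.4,2,0,0,5.85],[0.95,3.4,2,0,0,5.85],[0.95,3.4,2,0,0,5.85],[0.95,3.4,2,0,0,5.85],[0.95,3.4,2,0,0,5.85],[0.95,3.4,0,0,0,5.85],[0.95,3.4,0,0,0,5.85],[0.95,3.4,0,0,0,5.85],[0.95,3.4,0,0,0,5.85],[0.95,3.4,0,0,0,5.85],[0.95,3.4,0,0,0,5.85]]
  gripper: -0.2

```text
t: 1.1
tool_pos: [0.354, -0.1402, 0.3384]
orientation: [-2.141, -2.299, -0.0]
force: [1.2, 0.1, -0.7]
opening: 0.0373
gripper_force: 0.0
```

arm_command:
  deltas:
    - [[0.95,3.4,0,0,0,5.85],[0.95,3.4,0,0,0,5.85],[0.95,3.4,0,0,0,5.85],[0.95,3.4,0,0,0,5.85],[0.95,3.4,0,0,0,5.85],[0.95,3.4,0,0,0,5.85],[0.95,3.4,-2,0,0,5.85],[0.95,3.4,-3,0,0,5.85],[0.95,3.4,-3,0,0,5.85],[0.95,3.4,-3,0,0,5.85],[0.95,3.4,-3,0,0,5.85],[0.95,3.4,-3,0,0,5.85]]

```text
t: 2.1
tool_pos: [0.4631, 0.2507, 0.182]
orientation: [-0.429, -3.112, 0.0]
force: [-0.2, -0.8, 1.2]
opening: 0.0371
gripper_force: 0.0
```

```bash
cat > st.py <<'E'
from plant import monitor
import numpy as np,cv2
np.set_printoptions(precision=4,suppress=True)
s=monitor.read_state();R=cv2.Rodrigues(np.array(s['orientation']))[0]
print(s['t'],s['tool_pos'],"ydir",np.degrees(np.arctan2(R[1,1],R[0,1])),"tiltz",R[:,2],"F",s['force'],"M",s['wrist_torque'],s['opening'],s['gripper_force'],"q",s['q'])
E
python3 st.py
```

```text
2.1 [0.4631 0.2507 0.182 ] ydir 74.30490122169395 tiltz [-0.0002 -0.0002 -1.    ] F [-0.2318 -0.8446  1.1731] M [ 0.0419 -0.1521  0.0157] 0.03705029865763457 0.0 q [ 0.3988 -0.0485  1.739  -0.0001  1.4513 -0.8981]
```

arm_command:
  deltas:
    - [[0.1,0,-3,0,0,0],[0,0,-3,0,0,0],[0,0,-3,0,0,0],[0,0,0,0,0,0],[0,0,0,0,0,0]]

```text
t: 2.52
tool_pos: [0.4625, 0.2483, 0.092]
orientation: [-0.437, -3.107, 0.004]
force: [-0.0, 0.5, 0.1]
opening: 0.0372
gripper_force: 0.0
```

```bash
python3 st.py
python3 - <<'E'
from plant import eyes
import cv2,numpy as np
def z(i,x,y,w,h,s): return cv2.resize(i[y:y+h,x:x+w],None,fx=s,fy=s,interpolation=cv2.INTER_CUBIC)
cv2.imwrite("pics/d.png",np.hstack([z(eyes.read_camera("top"),190,180,80,80,5),z(eyes.read_camera("scene"),225,210,80,80,5)]))
E
```

```text
2.5167 [0.4625 0.2483 0.092 ] ydir 73.99786332148088 tiltz [-0.0048 -0.002  -1.    ] F [-0.0044  0.463   0.0609] M [ 0.0286 -0.1415 -0.0267] 0.03723609736857557 0.0 q [ 0.395   0.0321  1.8294  0.      1.2853 -0.8965]
```

View pics/d.png

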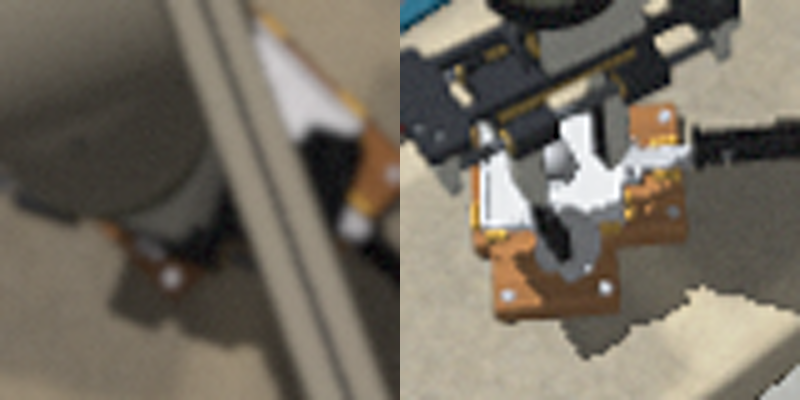

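The scene view shows the fingers short of the bar (black bar near (555,232), fingers near (530,180) and (610,130)), which matches the 13 mm y shortfall in the readout. I'll correct that and descend.

arm_command:
  deltas:
    - [[0.4,0.7,0,0,0,0],[0.35,0.6,0,0,0,0],[0,0,0,0,0,0],[0,0,-1,0,0,0],[0,0,-1,0,0,0],[0,0,-1,0,0,0],[0,0,-1,0,0,0],[0,0,-0.5,0,0,0],[0,0,-0.5,0,0,0],[0,0,0,0,0,0],[0,0,0,0,0,0]]

```text
t: 3.53
tool_pos: [0.4717, 0.2619, 0.0434]
orientation: [-0.437, -3.11, 0.001]
force: [0.4, -0.7, 0.4]
opening: 0.037
gripper_force: 0.0
```

```bash
python3 st.py
```

```text
3.5333 [0.4717 0.2619 0.0434] ydir 73.99186718764844 tiltz [-0.0006 -0.0002 -1.    ] F [ 0.4261 -0.7039  0.4497] M [ 0.0419 -0.1563  0.0222] 0.03695185008677455 0.0 q [ 0.4119  0.1271  1.8255  0.      1.1896 -0.8795]
```

Closing gently.

arm_command:
  deltas:
    - [[0,0,0,0,0,0],[0,0,0,0,0,0],[0,0,0,0,0,0],[0,0,0,0,0,0],[0,0,0,0,0,0],[0,0,0,0,0,0]]
  gripper: -1
  squeeze: 8

```text
t: 4.03
tool_pos: [0.4721, 0.2619, 0.0441]
orientation: [0.437, 3.111, -0.0]
force: [-0.5, -2.5, 2.7]
opening: 0.0101
gripper_force: 8.0
```

```bash
python3 st.py
```

```text
4.0333 [0.4721 0.2619 0.0441] ydir 73.98880491785586 tiltz [ 0.0003 -0.0002 -1.    ] F [-0.5225 -2.4671  2.6933] M [-0.2662  0.053  -0.0288] 0.010130491751615442 7.995862886309624 q [ 0.4118  0.1261  1.8252 -0.0003  1.19   -0.8794]
```

arm_command:
  deltas:
    - [[0,0,0,0,0,-4],[0,0,0,0,0,-5],[0,0,0,0,0,-5],[0,0,0,0,0,-5],[0,0,0,0,0,-5],[0,0,0,0,0,-5],[0,0,0,0,0,-5],[0,0,0,0,0,-5],[0,0,0,0,0,-5],[0,0,0,0,0,0]]
  squeeze: 12

```text
t: 4.87
tool_pos: [0.4717, 0.2615, 0.0441]
orientation: [1.579, 2.716, -0.002]
force: [-1.9, -3.7, 6.4]
opening: 0.0098
gripper_force: 12.0
```

```bash
python3 st.py
```

```text
4.8667 [0.4717 0.2615 0.0441] ydir 29.670002243594517 tiltz [-0.0006 -0.0011 -1.    ] F [-1.9429 -3.6541  6.4388] M [-0.723   0.4026 -0.0412] 0.009845236310827486 11.997392624616623 q [ 0.4116  0.126   1.8254 -0.0008  1.1912 -0.1059]
```

arm_command:
  deltas:
    - [[0,0,0,0,0,-5],[0,0,0,0,0,-6],[0,0,0,0,0,-6],[0,0,0,0,0,-6],[0,0,0,0,0,-6],[0,0,0,0,0,-6],[0,0,0,0,0,-6],[0,0,0,0,0,-6],[0,0,0,0,0,-6],[0,0,0,0,0,-6],[0,0,0,0,0,-6],[0,0,0,0,0,-5]]

```text
t: 5.87
tool_pos: [0.4709, 0.2615, 0.044]
orientation: [2.851, 1.32, -0.004]
force: [-7.8, -4.2, 9.3]
opening: 0.0099
gripper_force: 12.0
```

arm_command:
  deltas:
    - [[0,0,0,0,0,-3],[0,0,0,0,0,0],[0,0,0,0,0,0],[0,0,0,0,0,0]]

```text
t: 6.2
tool_pos: [0.4708, 0.2616, 0.044]
orientation: [2.881, 1.253, -0.004]
force: [-7.4, -4.3, 9.8]
opening: 0.01
gripper_force: 12.0
```

```bash
python3 st.py
```

```text
6.2 [0.4708 0.2616 0.044 ] ydir -43.003716946672846 tiltz [-0.0023 -0.0011 -1.    ] F [-7.3971 -4.3239  9.8265] M [-0.7408  1.3014 -0.059 ] 0.010006759355388186 11.996383666992188 q [ 0.412   0.1256  1.8258 -0.0001  1.1927  1.1626]
```

arm_command:
  deltas:
    - [[0,0,0,0,0,0],[0,0,0,0,0,0],[0,0,0,0,0,0],[0,0,0,0,0,0],[0,0,1,0,0,0],[0,0,2,0,0,0],[0,0,3,0,0,0],[-1,-3,3,0,0,0],[-1.4,-4,0,0,0,0],[-1.4,-4,0,0,0,0],[-0.8,-2.6,0,0,0,0],[0,0,0,0,0,0]]
  gripper: -0.2

```text
t: 7.2
tool_pos: [0.4258, 0.1251, 0.1331]
orientation: [2.881, 1.248, -0.0]
force: [-0.6, -1.2, 0.2]
opening: 0.0375
gripper_force: 0.0
```

arm_command:
  deltas:
    - [[0,0,0,0,0,0],[0,0,0,0,0,0]]

```text
t: 7.37
tool_pos: [0.4274, 0.1291, 0.1332]
orientation: [-2.881, -1.251, -0.003]
force: [-0.0, 1.0, -0.2]
opening: 0.0372
gripper_force: 0.0
```

```bash
python3 st.py
python3 - <<'E'
from plant import eyes
import cv2,numpy as np
def z(i,x,y,w,h,s): return cv2.resize(i[y:y+h,x:x+w],None,fx=s,fy=s,interpolation=cv2.INTER_CUBIC)
a=eyes.read_camera("top");b=eyes.read_camera("scene")
cv2.imwrite("pics/t2.png",a);cv2.imwrite("pics/s2.png",b)
cv2.imwrite("pics/e.png",np.hstack([z(a,200,175,100,100,4),z(b,230,195,100,100,4)]))
E
```

```text
7.3667 [0.4274 0.1291 0.1332] ydir -43.04873806622834 tiltz [ 0.0015  0.0007 -1.    ] F [-0.0042  0.9898 -0.2042] M [ 0.0177 -0.0282 -0.0172] 0.03722058001280768 0.0 q [ 0.178  -0.2426  2.0047  0.0005  1.3779  0.9293]
```

View pics/e.png

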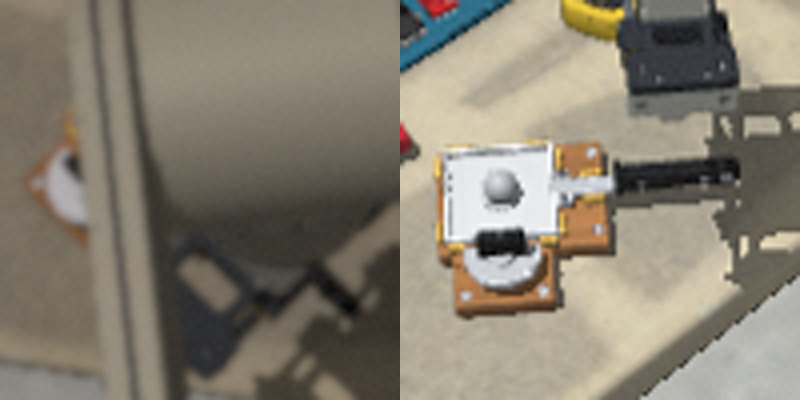

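The scene view shows the keeper bar (500,242) parallel to the tray edge, with the round part away from the tray, so the tray is free. Descending on the handle, slightly pan-ward.

arm_command:
  deltas:
    - [[0.5,0.3,-2,0,0,0],[0.4,0.2,-2,0,0,0],[0,0,-2,0,0,0],[0,0,-2,0,0,0],[0,0,-1.5,0,0,0],[0,0,-1,0,0,0],[0,0,-0.8,0,0,0],[0,0,-0.5,0,0,0],[0,0,0,0,0,0],[0,0,0,0,0,0],[0,0,0,0,0,0]]

```text
t: 8.38
tool_pos: [0.4366, 0.1339, 0.0153]
orientation: [2.881, 1.253, 0.002]
force: [0.6, -0.4, 0.4]
opening: 0.0368
gripper_force: 0.0
```

```bash
python3 st.py
```

```text
8.3833 [0.4366 0.1339 0.0153] ydir -42.999778640602244 tiltz [ 0.0015  0.0003 -1.    ] F [ 0.6224 -0.4469  0.3947] M [ 0.0041 -0.0254 -0.0348] 0.03684196350591607 0.0 q [ 0.1853 -0.0533  2.0693  0.      1.1241  0.9358]
```

Close, slowly stepping up the squeeze.

arm_command:
  deltas:
    - [[0,0,0,0,0,0],[0,0,0,0,0,0],[0,0,0,0,0,0],[0,0,0,0,0,0],[0,0,0,0,0,0]]
  gripper: -1
  squeeze: 6

```text
t: 8.8
tool_pos: [0.436, 0.1337, 0.0147]
orientation: [2.881, 1.252, 0.001]
force: [-0.1, 0.2, 2.4]
opening: 0.0142
gripper_force: 6.0
```

arm_command:
  deltas:
    - [[0,0,0,0,0,0],[0,0,0,0,0,0],[0,0,0,0,0,0]]
  squeeze: 50

```text
t: 9.05
tool_pos: [0.436, 0.1337, 0.0146]
orientation: [2.881, 1.252, 0.001]
force: [-0.8, -1.5, 2.5]
opening: 0.0139
gripper_force: 50.0
```

```bash
python3 st.py
```

```text
9.05 [0.436  0.1337 0.0146] ydir -43.00631503782896 tiltz [ 0.0004  0.     -1.    ] F [-0.763  -1.4886  2.5102] M [-0.0774  0.0321 -0.0191] 0.01394834997361469 50.001018047332764 q [ 0.1851 -0.0527  2.0702 -0.0001  1.1238  0.9358]
```

arm_command:
  deltas:
    - [[0,0,0.1,0,0,0],[0,0,0.2,0,0,0],[0,0,0.4,0,0,0],[0,0,0.5,0,0,0],[0,0,0.5,0,0,0],[0,0,0.6,0,0,0],[0,0,0.6,0,0,0],[0,0,0.6,0,0,0],[0,0,0.6,0,0,0],[0,0,0.6,0,0,0],[0,0,0.5,0,0,0],[0,0,0.4,0,0,0]]

```text
t: 10.05
tool_pos: [0.4361, 0.1338, 0.0712]
orientation: [2.881, 1.253, 0.001]
force: [0.4, 0.2, -2.2]
opening: 0.014
gripper_force: 50.0
```

arm_command:
  deltas:
    - [[0,0,0.4,0,0,0],[0,0,0.5,0,0,0],[0,0,0.6,0,0,0],[0,0,0.6,0,0,0],[0,0,0.5,0,0,0],[0,0,0.4,0,0,0],[0,0,0.3,0,0,0],[0,0,0.2,0,0,0],[0,0,0,0,0,0],[0,0,0,0,0,0]]

```text
t: 10.88
tool_pos: [0.4358, 0.1337, 0.1053]
orientation: [2.881, 1.253, -0.0]
force: [0.4, -0.3, -2.6]
opening: 0.0136
gripper_force: 50.0
```

```bash
python3 st.py;  python3 - <<'E'
from plant import eyes
import cv2,numpy as np
b=eyes.read_camera("scene");cv2.imwrite("pics/s3.png",b)
cv2.imwrite("pics/f.png",cv2.resize(b[175:285,220:360],None,fx=5,fy=5,interpolation=cv2.INTER_CUBIC))
E
```

```text
10.8833 [0.4358 0.1337 0.1053] ydir -43.005595491585964 tiltz [-0.0001 -0.     -1.    ] F [ 0.3894 -0.3349 -2.5625] M [-0.1911  0.0444  0.0129] 0.013579846304561338 49.99906361103058 q [ 0.1852 -0.1836  2.0075 -0.      1.3178  0.9358]
```

View pics/f.png

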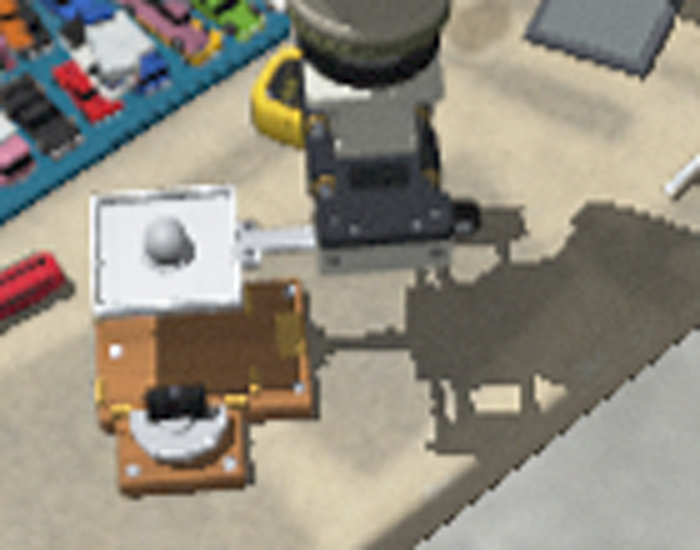

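Tray is lifted level, with the ball in its pocket at crop (168,242), i.e. scene (253.5,223.3). Carrying it with ramps.

arm_command:
  deltas:
    - [[-0.03,-0.2,0.1,0,0,-0.38],[-0.07,-0.4,0,0,0,-0.76],[-0.1,-0.6,0,0,0,-1.14],[-0.1,-0.6,0,0,0,-1.14],[-0.1,-0.6,0,0,0,-1.14],[-0.1,-0.6,0,0,0,-1.14],[-0.1,-0.6,0,0,0,-1.14],[-0.1,-0.6,0,0,0,-1.14],[-0.1,-0.6,0,0,0,-1.14],[-0.1,-0.6,0,0,0,-1.14],[-0.1,-0.6,0,0,0,-1.14],[-0.1,-0.6,0,0,0,-1.14]]

```text
t: 11.93
tool_pos: [0.4247, 0.0671, 0.1064]
orientation: [3.002, 0.927, 0.0]
force: [-0.6, 0.1, -2.1]
opening: 0.0139
gripper_force: 50.0
```

arm_command:
  deltas:
    - [[-0.1,-0.6,0,0,0,-1.14],[-0.1,-0.6,0,0,0,-1.14],[-0.1,-0.6,0,0,0,-1.14],[-0.1,-0.6,0,0,0,-1.14],[-0.1,-0.6,0,0,0,-1.14],[-0.1,-0.6,0,0,0,-1.14],[-0.1,-0.6,0,0,0,-1.14],[-0.1,-0.6,0,0,0,-1.14],[-0.1,-0.6,0,0,0,-1.14],[-0.1,-0.6,0,0,0,-1.14],[-0.1,-0.6,0,0,0,-1.14],[-0.1,-0.6,0,0,0,-1.14]]

```text
t: 12.93
tool_pos: [0.4127, -0.0049, 0.1064]
orientation: [3.091, 0.563, 0.0]
force: [-0.1, 0.2, -2.4]
opening: 0.0138
gripper_force: 50.0
```

arm_command:
  deltas:
    - [[-0.1,-0.6,0,0,0,-1.14],[-0.1,-0.6,0,0,0,-1.14],[-0.1,-0.6,0,0,0,-1.14],[-0.1,-0.6,0,0,0,-1.14],[-0.1,-0.6,0,0,0,-1.14],[-0.1,-0.6,0,0,0,-1.14],[-0.1,-0.6,0,0,0,-1.14],[-0.1,-0.6,0,0,0,-1.14],[-0.1,-0.6,0,0,0,-1.14],[-0.1,-0.5,0,0,0,-0.9],[-0.05,-0.3,0,0,0,-0.6],[-0.02,-0.15,0,0,0,-0.3]]

```text
t: 13.93
tool_pos: [0.402, -0.0683, 0.1064]
orientation: [3.133, 0.236, 0.0]
force: [0.4, -0.2, -1.2]
opening: 0.0133
gripper_force: 50.0
```

```bash
python3 st.py
```

```text
13.9333 [ 0.402  -0.0683  0.1064] ydir -81.36923585115895 tiltz [ 0. -0. -1.] F [ 0.4063 -0.1881 -1.2237] M [-0.0742  0.1843  0.0229] 0.013292438393402344 49.999287128448486 q [-0.2941 -0.3352  2.1296 -0.      1.3472  1.1261]
```

arm_command:
  deltas:
    - [[-0.03,-0.2,0,0,0,-0.25],[-0.07,-0.4,0,0,0,-0.5],[-0.1,-0.55,0,0,0,-0.68],[-0.1,-0.55,0,0,0,-0.68],[-0.1,-0.55,0,0,0,-0.68],[-0.1,-0.55,0,0,0,-0.68],[-0.1,-0.55,0,0,0,-0.68],[-0.1,-0.55,0,0,0,-0.68],[-0.1,-0.55,0,0,0,-0.68],[-0.1,-0.55,0,0,0,-0.68],[-0.1,-0.55,0,0,0,-0.68],[-0.1,-0.55,0,0,0,-0.68]]

```text
t: 14.93
tool_pos: [0.391, -0.1294, 0.1064]
orientation: [3.141, 0.03, 0.0]
force: [-0.3, 0.6, -3.2]
opening: 0.0133
gripper_force: 50.0
```

arm_command:
  deltas:
    - [[-0.1,-0.55,0,0,0,-0.68],[-0.1,-0.55,0,0,0,-0.68],[-0.1,-0.55,0,0,0,-0.68],[-0.1,-0.55,0,0,0,-0.68],[-0.1,-0.55,0,0,0,-0.68],[-0.1,-0.55,0,0,0,-0.68],[-0.1,-0.55,0,0,0,-0.68],[-0.1,-0.5,0,0,0,-0.6],[-0.05,-0.35,0,0,0,-0.4],[-0.02,-0.15,0,0,0,-0.2],[0,0,0,0,0,0],[0,0,0,0,0,0]]

```text
t: 15.93
tool_pos: [0.3824, -0.1772, 0.1064]
orientation: [-3.139, 0.132, 0.0]
force: [-0.0, 0.4, -3.5]
opening: 0.0137
gripper_force: 50.0
```

```bash
python3 st.py
python3 - <<'E'
from plant import eyes
import cv2,numpy as np
a=eyes.read_camera("top");b=eyes.read_camera("scene");cv2.imwrite("pics/s4.png",b)
z=lambda i,x,y:cv2.resize(i[y:y+120,x:x+80],None,fx=5,fy=5,interpolation=cv2.INTER_CUBIC)
cv2.imwrite("pics/g.png",np.hstack([z(a,375,160),z(b,300,90)]))
E
```

```text
15.9333 [ 0.3824 -0.1772  0.1064] ydir -94.80278325792743 tiltz [-0.      0.0002 -1.    ] F [-0.0203  0.4182 -3.5131] M [ 0.0167  0.2209 -0.0096] 0.013737547932589142 49.99913692474365 q [-0.5559 -0.2906  2.0948  0.0002  1.3376  1.0987]
```

View pics/g.png

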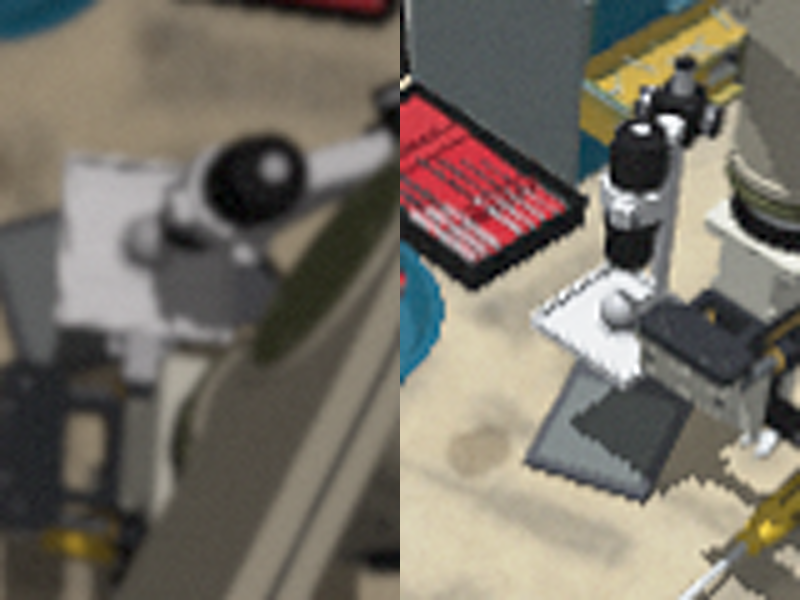

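Run:
```python
from h import *
np.set_printoptions(precision=4,suppress=True)
for z in(.125,.165):print(z,proj("top",[.4987,-.1883,z]),proj("scene",[.4987,-.1883,z]))
print("ball tri",tri((404.6,208.2),(343.2,151.4)))
print("lens scene-only at z .165",least_squares(lambda p:proj("scene",[p[0],p[1],.165])[0]-(346,141.2),[.5,-.19]).x)
print("ball scene-only at z .125",least_squares(lambda p:proj("scene",[p[0],p[1],.125])[0]-(343.2,151.4),[.5,-.19]).x)
for n,d in(("dx",(.01,0)),("dy",(0,.01))):print(n,[proj(c,[.4987+d[0],-.1883+d[1],.125]) for c in("top","scene")])
```

```text
0.125 [[405.698  207.7639]] [[344.3781 150.8603]]
0.165 [[411.2615 204.2821]] [[345.4055 141.631 ]]
ball tri (array([ 0.4986, -0.1852,  0.1245]), np.float64(0.6198161893216252))
lens scene-only at z .165 [ 0.4985 -0.1912]
ball scene-only at z .125 [ 0.5    -0.1837]
dx [array([[405.5918, 203.6786]]), array([[341.9375, 149.4711]])]
dy [array([[401.5473, 207.6381]]), array([[342.5096, 152.4369]])]
```

The two views put the ball about 4 mm to +y of the lens axis, at the correct height (124.5 mm). Small correction.

arm_command:
  deltas:
    - [[0,-0.05,0,0,0,0],[0,-0.1,0,0,0,0],[0,-0.1,0,0,0,0],[0,-0.1,0,0,0,0],[0,-0.05,0,0,0,0],[0,0,0,0,0,0],[0,0,0,0,0,0],[0,0,0,0,0,0],[0,0,0,0,0,0],[0,0,0,0,0,0]]

```text
t: 16.87
tool_pos: [0.3824, -0.1812, 0.1064]
orientation: [-3.139, 0.131, -0.0]
force: [1.2, 0.1, -1.8]
opening: 0.0136
gripper_force: 50.0
```

```bash
python3 st.py
python3 - <<'E'
from plant import eyes
import cv2,numpy as np
b=eyes.read_camera("scene")
z=lambda i,x,y:cv2.resize(i[y:y+120,x:x+80],None,fx=5,fy=5,interpolation=cv2.INTER_CUBIC)
cv2.imwrite("pics/k.png",np.hstack([z(b,225,180),z(b,300,90)]))
E
```

```text
16.8667 [ 0.3824 -0.1812  0.1064] ydir -94.79701655436935 tiltz [ 0.  0. -1.] F [ 1.2273  0.1225 -1.8148] M [0.0517 0.1669 0.0244] 0.01363248607712462 49.99923348426819 q [-0.5639 -0.2853  2.0905  0.      1.3364  1.0906]
```

View pics/k.png

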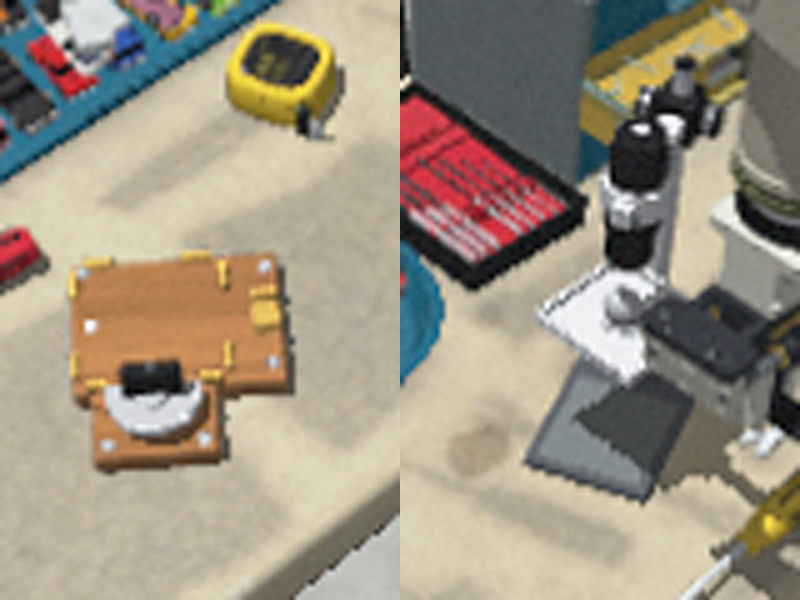

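The keeper's flat faces the dock bed (bar at (150,378)), and the ball at (624,304) sits under the barrel (bottom at (632,258)). The tape measure and screwdriver look undisturbed. Handing in.

```bash
python3 -c "
from plant import ticket
print(ticket.close_job())"
```

```text
the job is handed in; nothing more can be done
None
```

The job is handed in, but the call returned no verdict: the keeper's flat faces the tray's place, and the gripper holds the tray level and still, with the ball about 40 mm below the lens and within a few mm of its axis by my camera measurements.

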